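# Put the chalk tin away and lock the teacher's drawer

### The job

Without picking it up, slide the open tin of coloured chalk off the pulled-out writing board, sideways into the open drawer beside it, so that it lies flat on the drawer's floor. Then push the drawer fully shut without slamming it, with the tin inside. Last, lock it with the push-buttons on top of the drawer unit: press the green button right down and let it up, then press the red one right down and let it up; never press the yellow one, and leave the other things on the desk where they are.

Things in the scene. Friction and masses are not known exactly. Their poses are not given: they have to be found in the camera images.
- cabinet: low olive steel drawer unit, fixed, 240 deep (x) x 400 wide (y) x 90 mm high. Origin: at desk level under the middle of its front face; x into the unit (away from robot), y left, z up. Drawer on the right (mid y = -110 mm), slides out along -x. Beside it a fixed pulled-out wooden writing board: x -170 to 0, y -26 to 188, top at z = 41 mm; 13 mm open gap to the drawer's side
- drawer (a joint): how far the drawer is open, m: 0 is fully shut, at the start 0.145 to 0.17; grows as it comes out towards the robot. About 2 to 3 N moves it
- drawer_floor (a point): middle of the drawer's inner floor, 26 mm above desk; moves with drawer, axes as cabinet's. Inside x -100 to 94, y -65 to 65 mm. Left and right sides 6 mm thick, rims only 12 mm above floor (3 mm below board top). Front panel 10 mm thick (inner face x = -100), 150 wide, top 84 mm above desk, with round brass cam lock; flush on cabinet front when shut. Cabinet opening is 56 mm high above floor
- drawer_pull (a point): middle of the robot-facing face of the drawer's steel pull, a block 70 wide (y), 26 high, standing 18 mm out from the front panel, 50 mm above the desk; axes as the cabinet's. Push here to shut the drawer
- tin: square pale tin with blue bands, open, full of coloured chalk sticks: 80 x 80 x 35 mm, about 0.28 kg, standing flat on the writing board. Origin: centre of its underside; z up; its sides lie along its x and y, which are roughly those of the cabinet
- green_top (a point): centre of the top face of the green spring button (32 mm across), pressed straight down, moves with it; travel 6 mm, right down at 5 N; on the cabinet's top behind its front edge. The three buttons stand in a row along the cabinet's y, 60 mm apart, and their order varies
- red_top (a point): centre of the top face of the red button, 32 mm across, same travel and spring
- yellow_top (a point): centre of the top face of the yellow button, 32 mm across; not to be pressed
- handset: bystander: black bakelite telephone handset lying on the desk, 210 x 54 x 51 mm, long axis x; origin at the centre of its underside
- holder: bystander: brass chalk holder with a white chalk, 120 mm long, 14 mm thick, lying along its x; origin under its middle
- key: bystander: flat brass drawer key, 63 mm long, 4 mm thick, lying along its x; origin under its middle
- eraser: bystander: felt board eraser with wooden back, 120 x 50 x 34 mm, on the rear left of the cabinet's top (90 mm high); origin at the centre of its underside
- mug: bystander: white mug, 80 mm across, 90 mm high; origin at the centre of its underside
- ink: bystander: small glass ink jar with black cap, 52 mm across, 60 mm high; origin at the centre of its underside

How it is judged:
On the way, in this order (a step that is already met when the one before it is completed fails the run):
1. the tin lies flat on the floor of the drawer, wholly inside its walls, while the drawer is still open more than 60 mm (z of tin in the frame of drawer_floor below 0.004 m and y of tin in the frame of drawer_floor between -0.035 and 0.035 m and x of tin in the frame of drawer_floor between -0.065 and 0.065 m and angle between tin's own z axis and vertical below 0.06 rad and value of joint drawer above 0.06 m), for 0.2 s.
2. the drawer is fully shut (within 4 mm) with the tin lying flat in it (z of tin in the frame of drawer_floor below 0.004 m and y of tin in the frame of drawer_floor between -0.035 and 0.035 m and x of tin in the frame of drawer_floor between -0.065 and 0.065 m and angle between tin's own z axis and vertical below 0.06 rad and value of joint drawer below 0.004 m), for 0.2 s.
3. with the drawer shut, the green button is pressed down by more than 4 mm of its 6 mm (value of joint drawer below 0.004 m and distance of green_top from where it was at the start of the episode above 0.004 m), for 0.05 s.
4. with the drawer shut and green up again, the red button is pressed down by more than 4 mm of its 6 mm (value of joint drawer below 0.004 m and distance of green_top from where it was at the start of the episode below 0.002 m and distance of red_top from where it was at the start of the episode above 0.004 m), for 0.05 s.
At the end, for the whole second after the job is handed in: The drawer is shut within 4 mm, the tin lies flat (within 0.06 rad) and at rest on its floor, wholly inside its walls, all three buttons are up again and the robot touches nothing (all of step 2 and distance of each of green_top, red_top, yellow_top from where it was at the start of the episode below 0.002 m and linear speed of tin below 0.02 m/s and contact force between the fingers and anything else below 0.3 N).
It fails at once if the tin is picked up: its underside's centre comes more than 25 mm above the writing board (66 mm above the desk) (height (world z) of tin above 0.066 m).
It fails at once if the tin is tipped by more than 0.7 rad (40 degrees), which would spill the chalk (angle between tin's own z axis and vertical above 0.7 rad).
It fails at once if the drawer is slammed: it closes faster than 0.4 m/s (velocity of joint drawer below -0.4 m/s).
It fails at once if a wrong press: the yellow button is pressed by more than 3 mm, or green and red are down (more than 3 mm) together (distance of yellow_top from where it was at the start of the episode above 0.003 m or distance of each of green_top, red_top from where it was at the start of the episode above 0.003 m).
It fails at once if a bystander (handset, chalk holder, key, eraser, mug or ink jar) is moved by more than 20 mm (distance of any of handset, holder, key, eraser, mug, ink from where it was at the start of the episode above 0.02 m).
It also fails if it takes over 64 s, if anything falls off the work surface, if the arm or the gripper's body presses on something with over 40 N, if the wrist force passes 120 N, or if a joint passes its speed limit or range.

### The arm

A 6-joint arm with a two-finger parallel gripper is mounted at the origin on the work surface. World frame = base frame: x ahead of the robot, y to its left, z up, the work surface at z = 0. Lengths are in m, angles in rad, forces in N, time in s.
With the tool pointing down it reaches from about 0.3 to 0.85 m from the base axis. Payload 4.2 kg.
Tool frame: the origin (TCP) lies midway between the tips of the shut fingers; the grasp point (between the pads) lies ctrl.grip_depth behind it (ctrl.grip_depth is the distance from the TCP to the grasp point, in m); z points along the fingers, y is the line along which they close (so a half turn about z gives the same grasp; the last joint's range is limited). The gripper opens to 91 mm and grips with 3 to 60 N. Pads are 32 mm wide; open, the fingers measure 118 mm over their backs; the gripper's body (76 mm by 178 mm) begins 60 mm behind the grasp point.
Start: joints at [-1.235, 0.32, 1.565, -0, 1.257, -0.02], TCP at [0.2, -0.539, 0.214] pointing down, gripper open.
Joint ranges: [-3.11, 3.11], [-0.84, 2.01], [0.21, 2.61], [-1.34, 4.49], [0.05, 2.63], [-2.56, 2.56]. Speed limits (rad/s): [2.57, 2.57, 3.14, 3.14, 3.14, 3.14].

### API

Orientations are given as a unit quaternion [w, x, y, z].
In Python, from cell import ctrl gives the robot as it stands.
- The arm moves only by the shell command python3 -m crank 'ROWS' [FORCE]. ROWS is JSON, a list that holds one entry, the list of rows, each a list of 5 numbers: the shift along the world's x, y, z in mm, then the turn about the world's z in degrees, then the finger opening in mm, from 0 to 91.2. A call has 1 to 8 rows; each row is the pose to reach, as a shift and turn from the pose commanded when the call began; what a row does not reach only later rows make up. A row lasts 1/10 s, in which the tool goes at most 50 mm and 8.59 degrees, less where a joint would pass 70% of its speed; a pose out of reach is approached as far as the arm can. A call with a gripper value outside its range is refused whole. The fingers move at their own pace and stop on an object; FORCE is the grip in N (left out, the last holds). Time passes only in rows, so rows that repeat a pose let the fingers close. It gives the time, the measured TCP pose, the force, the opening and the grip force at its end, in the units of the state.
- ctrl.get_obs(): the state, without advancing time (a new reading comes with each control period).
- ctrl.grab_frame(name): name is "scene" or "top" or "wrist"; returns a dict with "pixels" (480x640x3 uint8, red, green, blue), "fx", "fy", "cx", "cy" (pixels), "R" (3x3) and "t" (3): a world point X has camera coordinates R X + t. Camera axes: x right, y down, z forward; pixel columns grow to the right and rows downward; lengths in m; the calibration is good to about 2 mm. A picture is of the moment at which its call begins. There is no depth.
- ctrl.close_job(): hands the job in; it is judged then, once.
The state is a dict: "t": time; "joint_positions": joint angles; "dq": joint speeds; "effort": joint torques, N m; "tool_pos": TCP position; "eef_rot": TCP orientation; "wrist_force": force on the tool from outside, world axes, zero at the start; "torque": the same for the moment, N m; "opening": finger opening in m; "gripper_force": force on a finger pad.
Only numpy, scipy, OpenCV 4.12 (cv2) and the standard library are available. Lean on these libraries where they do the work, as an engineer would, in place of code of your own. Each camera call takes 0.05 s, during which the arm holds its last target. There are 200 camera calls.

## Working session

There is one attempt and no reset: what is moved stays moved. The work goes in short steps, Python scripts to look and compute and a shell command to move; the robot and the scene stay as the last step left them, time stands still between calls to the robot, and variables do not carry over. Pictures are saved under pics/ and viewed, at most 10 in all, crops included, and the job is handed in when it is done.

```bash
mkdir -p pics
cat > h.py <<'E'
import numpy as np, cv2, pickle
from cell import ctrl
def snap(n,f):
    d=ctrl.grab_frame(n); cv2.imwrite(f'pics/{f}.png',cv2.cvtColor(d['pixels'],cv2.COLOR_RGB2BGR)); pickle.dump(d,open(f'pics/{f}.pkl','wb')); return d
def ray(d,u,v,z):
    R=np.array(d['R']);t=np.array(d['t']); c=-R.T@t
    r=R.T@np.array([(u-d['cx'])/d['fx'],(v-d['cy'])/d['fy'],1]); return c+r*(z-c[2])/r[2]
def proj(d,X):
    p=np.array(d['R'])@np.array(X)+np.array(d['t']); return np.array([d['fx']*p[0]/p[2]+d['cx'],d['fy']*p[1]/p[2]+d['cy']])
def load(f): return pickle.load(open(f'pics/{f}.pkl','rb'))
E
python3 - <<'E'
from h import *
for n in ('top','scene'):
    d=snap(n,n+'0'); print(n,-np.array(d['R']).T@np.array(d['t']),d['fx'])
o=ctrl.get_obs(); print(o['t'],o['tool_pos'],o['eef_rot'],o['opening'],ctrl.grip_depth)
E
```

```text
top [0.32047613 0.07411198 1.50400883] 512.3477393655315
scene [1.01205061 0.71780708 1.25446683] 608.6575498654894
0.1 [ 0.20014029 -0.53857381  0.21321548] [-7.52260497e-04  9.84215865e-01  1.76970477e-01 -1.27852808e-04] 0.09125958357312129 0.0188
```

View pics/top0.png

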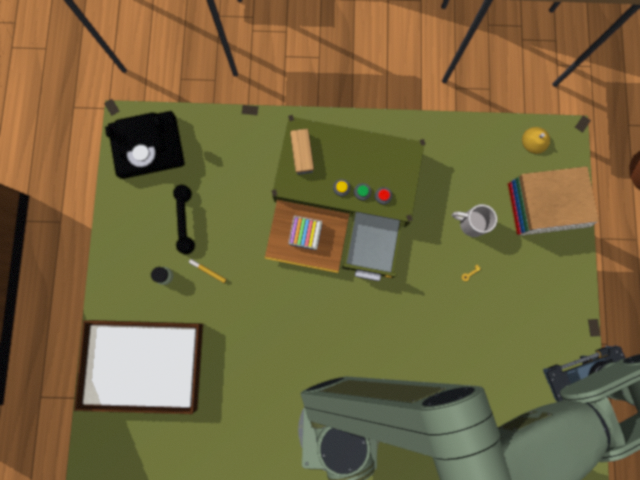

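View pics/scene0.png

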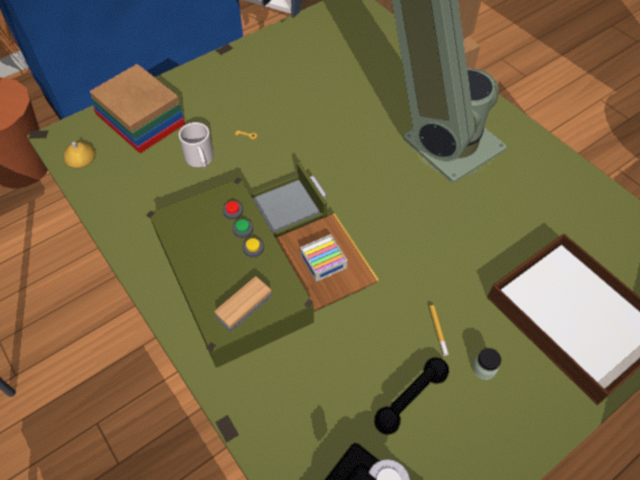

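The top view shows the tin at about (306,232), the drawer interior at about (374,243), and the pull at (368,276). The buttons are yellow (342,187), green (363,191) and red (384,195). The scene view agrees with this. I'll zoom in on both to get corners.

Run:
```python
from h import *
a=cv2.imread('pics/top0.png')[170:290,255:425]; b=cv2.imread('pics/scene0.png')[160:320,210:390]
a=cv2.resize(a,None,fx=4,fy=4,interpolation=cv2.INTER_CUBIC)
cv2.imwrite('pics/ca.png',a); cv2.imwrite('pics/cb.png',cv2.resize(b,None,fx=3.75,fy=3.75,interpolation=cv2.INTER_CUBIC)[:600])
d=load('top0'); s=load('scene0')
for f,im in (('top0',d['pixels']),('scene0',s['pixels'])):
    h=cv2.cvtColor(im,cv2.COLOR_RGB2HSV)
    D=load(f)
    box={'top0':(330,395,178,204),'scene0':(218,268,195,260)}[f]
    for n,ranges in {'yellow':[(22,32)],'green':[(55,85)],'red':[(0,5),(172,180)]}.items():
        m=sum([((h[...,0]>=lo)&(h[...,0]<=hi)).astype(np.uint8) for lo,hi in ranges])*((h[...,1]>170)&(h[...,2]>110))
        k=np.zeros_like(m);k[box[2]:box[3],box[0]:box[1]]=1; v,u=np.nonzero(m*k)
        print(f,n,len(u),u.mean(),v.mean(),ray(D,u.mean(),v.mean(),.1).round(4))
```

```text
top0 yellow 99 341.4646464646465 186.2929292929293 [0.6722 0.0157 0.1   ]
top0 green 78 362.5 190.5 [ 0.6619 -0.0437  0.1   ]
top0 red 94 383.8191489361702 194.58510638297872 [ 0.652  -0.1039  0.1   ]
scene0 yellow 142 252.3732394366197 244.19014084507043 [0.6672 0.0097 0.1   ]
scene0 green 101 242.03960396039605 225.24752475247524 [ 0.6573 -0.0494  0.1   ]
scene0 red 131 231.83969465648855 206.93129770992365 [ 0.6477 -0.1093  0.1   ]
```

View pics/ca.png

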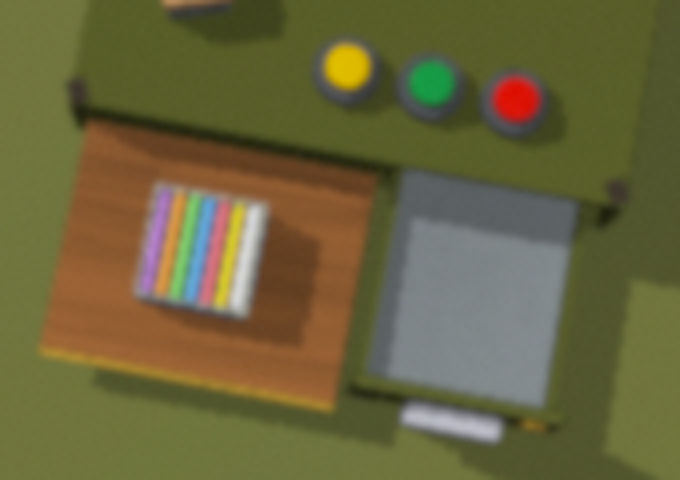

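View pics/cb.png

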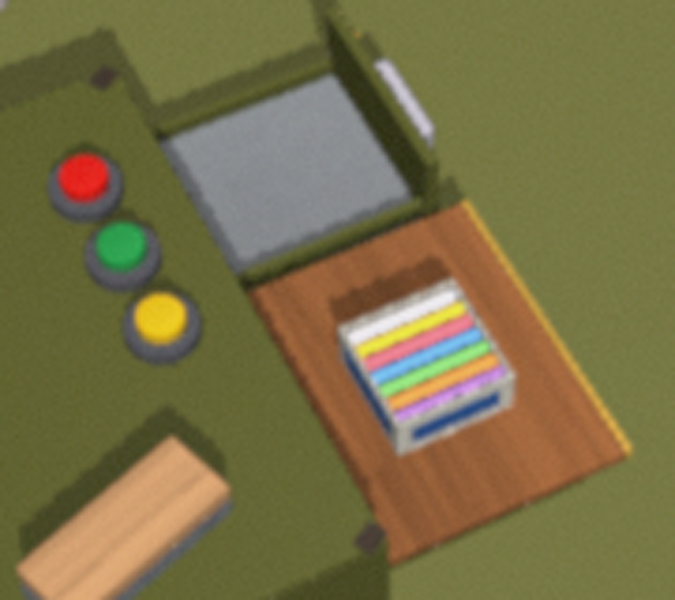

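The crops show the tin rim corners, the board corners, the pull and the drawer. I'll triangulate these next.

Run:
```python
from h import *
d=load('top0'); s=load('scene0')
T=lambda u,v:(255+u/4-.4,170+v/4-.4); S=lambda u,v:(210+u/3.75-.4,160+v/3.75-.4)
def tri(a,b):
    A=[];B=[]
    for D,(u,v) in ((d,a),(s,b)):
        R=np.array(D['R']);t=np.array(D['t']);c=-R.T@t;r=R.T@np.array([(u-D['cx'])/D['fx'],(v-D['cy'])/D['fy'],1]);r/=np.linalg.norm(r)
        P=np.eye(3)-np.outer(r,r);A.append(P);B.append(P@c)
    return np.linalg.solve(sum(A),sum(B)).round(4)
for n,a,b in (('y',(341.46,186.29),(252.37,244.19)),('g',(362.5,190.5),(242.04,225.25)),('r',(383.82,194.59),(231.84,206.93))):
    print(n,tri(a,b),ray(d,*a,.108)[:2].round(4),ray(s,*b,.108)[:2].round(4))
for n,z,L in (('tin',.076,[(157,184),(268,203),(248,317),(136,297)]),('board',.041,[(85,120),(40,352),(332,410),(378,175)]),('pulltop near edge',.063,[(401,425),(500,440)]),('cab front top corners',.09,[(76,110),(612,207)]),('floor near',.026,[(385,378),(547,405)]),('panel top ends',.084,[(355,388),(560,425)])):
    P=np.array([ray(d,*T(*p),z)[:2] for p in L]);print(n,P.round(4).tolist(),P.mean(0).round(4),[np.degrees(np.arctan2(*(P[(i+1)%len(P)]-P[i])[::-1])).round(1) for i in range(len(P))],np.linalg.norm(np.roll(P,-1,0)-P,axis=1).round(4))
for n,z,L in (('tin',.076,[(338,325),(455,283),(514,375),(402,440)]),('board',.041,[(468,203),(630,455),(390,562)]),('pull top outer',.063,[(388,60),(433,128)]),('floor near',.026,[(333,75),(412,195)])):
    P=np.array([ray(s,*S(*p),z)[:2] for p in L]);print('S',n,P.round(4).tolist(),P.mean(0).round(4),[np.degrees(np.arctan2(*(P[(i+1)%len(P)]-P[i])[::-1])).round(1) for i in range(len(P))],np.linalg.norm(np.roll(P,-1,0)-P,axis=1).round(4))
```

```text
y [0.67   0.0159 0.1098] [0.6702 0.0161] [0.6696 0.0146]
g [ 0.6599 -0.0431  0.109 ] [ 0.66  -0.043] [ 0.6598 -0.044 ]
r [ 0.6502 -0.103   0.1085] [ 0.6501 -0.1029] [ 0.6502 -0.1035]
tin [[0.5886, 0.1477], [0.5774, 0.0687], [0.4957, 0.0803], [0.5075, 0.1593]] [0.5423 0.114 ] [np.float64(-98.1), np.float64(171.9), np.float64(81.6), np.float64(-8.2)] [0.0798 0.0825 0.0799 0.082 ]
board [[0.641, 0.2038], [0.4703, 0.2285], [0.4351, 0.0185], [0.6068, -0.0108]] [0.5383 0.11  ] [np.float64(171.8), np.float64(-99.5), np.float64(-9.7), np.float64(81.0)] [0.1725 0.213  0.1742 0.2173]
pulltop near edge [[0.4243, -0.0294], [0.4159, -0.0991]] [ 0.4201 -0.0643] [np.float64(-96.9), np.float64(83.1)] [0.0702 0.0702]
cab front top corners [[0.6372, 0.2061], [0.5795, -0.1727]] [0.6084 0.0167] [np.float64(-98.7), np.float64(81.3)] [0.3832 0.3832]
floor near [[0.4605, -0.0199], [0.4445, -0.1372]] [ 0.4525 -0.0785] [np.float64(-97.8), np.float64(82.2)] [0.1185 0.1185]
panel top ends [[0.4474, 0.0045], [0.4261, -0.1381]] [ 0.4368 -0.0668] [np.float64(-98.5), np.float64(81.5)] [0.1442 0.1442]
S tin [[0.5748, 0.0657], [0.4974, 0.0839], [0.51, 0.1597], [0.5925, 0.1558]] [0.5437 0.1163] [np.float64(166.8), np.float64(80.5), np.float64(-2.7), np.float64(-101.1)] [0.0796 0.0768 0.0825 0.0918]
S board [[0.436, 0.0191], [0.4741, 0.2312], [0.6362, 0.2026]] [0.5154 0.151 ] [np.float64(79.8), np.float64(-10.0), np.float64(-137.5)] [0.2156 0.1647 0.2716]
S pull top outer [[0.4159, -0.0969], [0.4271, -0.0315]] [ 0.4215 -0.0642] [np.float64(80.3), np.float64(-99.7)] [0.0663 0.0663]
S floor near [[0.4363, -0.1342], [0.4549, -0.0174]] [ 0.4456 -0.0758] [np.float64(81.0), np.float64(-99.0)] [0.1183 0.1183]
```

```bash
python3 -m crank '[[[354,721,0,-30,0],[354,721,0,-30,0],[354,721,0,-30,0],[354,721,0,-30,0],[354,721,0,-30,0],[354,721,0,-30,0],[354,721,0,-30,0],[354,721,0,-30,0]]]' 20
```

```text
t: 0.9
tool_pos: [0.3753, -0.1813, 0.2139]
eef_rot: [0.0, 0.996, -0.084, 0.0]
wrist_force: [1.8, -0.1, 0.3]
opening: 0.0298
gripper_force: 0.0
```

```bash
python3 -m crank '[[[177,363,-60,0,0],[177,363,-60,0,0],[177,363,-60,0,0],[177,363,-60,0,0],[177,363,-60,0,0],[177,363,-60,0,0],[177,363,-60,0,0],[177,363,-60,0,0]]]'; python3 -m crank '[[[0,0,0,0,0],[0,0,0,0,0],[0,0,0,0,0]]]'
```

```text
t: 1.7
tool_pos: [0.5488, 0.1743, 0.1545]
eef_rot: [0.0, 0.997, -0.084, -0.0]
wrist_force: [1.4, -0.6, -0.2]
opening: 0.0005
gripper_force: 0.0
t: 2.0
tool_pos: [0.5478, 0.1713, 0.155]
eef_rot: [0.0, 0.996, -0.084, -0.001]
wrist_force: [-0.7, 0.7, 0.4]
opening: 0.0003
gripper_force: 0.0
```

```bash
python3 -m crank '[[[6,12,0,0,0],[6,12,-40,0,0],[6,12,-70,0,0],[6,12,-90,0,0],[6,12,-100,0,0],[6,12,-104,0,0],[6,12,-104,0,0]]]'
python3 - <<'E'
from h import *
snap('scene','s1');a=load('s1')['pixels'][170:320,210:390,::-1];cv2.imwrite('pics/s1c.png',cv2.resize(a,None,fx=4,fy=4,interpolation=2))
E
```

```text
t: 2.7
tool_pos: [0.555, 0.1842, 0.0517]
eef_rot: [-0.0, 0.996, -0.084, 0.0]
wrist_force: [0.2, -1.3, 1.4]
opening: 0.0004
gripper_force: 0.0
```

View pics/s1c.png

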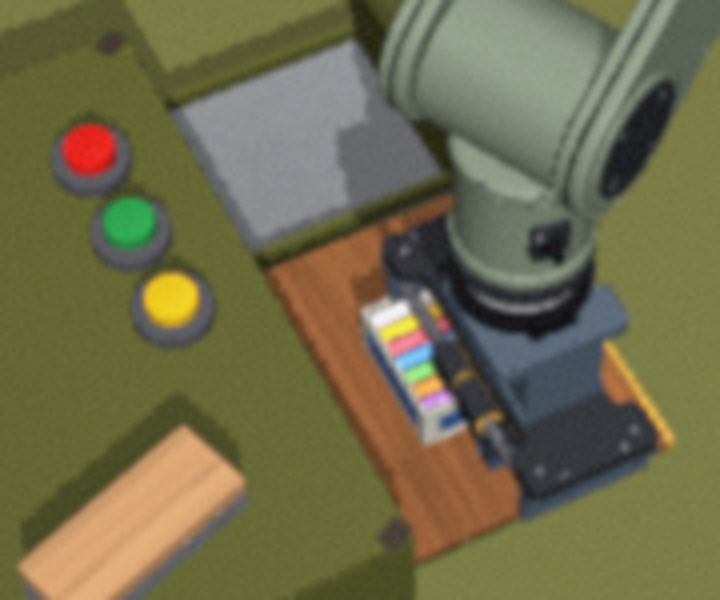

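The fingers are down on the board at the tin's left side, around (490,440) in the crop, and the tin hasn't moved. I'll push along cabinet -y.

```bash
python3 -m crank '[[[-1.6,-10,0,0,0],[-3.3,-20,0,0,0],[-5,-30,0,0,0],[-6.6,-39.5,0,0,0],[-8.3,-49,0,0,0],[-9.9,-59,0,0,0],[-11.6,-69,0,0,0],[-13.2,-79,0,0,0]]]'; python3 -m crank '[[[-1.2,-7,0,0,0],[-2.3,-14,0,0,0],[-3.5,-21,0,0,0],[-4.6,-28,0,0,0],[-5.8,-35,0,0,0],[-7,-42,0,0,0],[-8.1,-49,0,0,0],[-9.2,-55,0,0,0]]]'
python3 -m crank '[[[-1.2,-7,0,0,0],[-2.3,-14,0,0,0],[-3.5,-21,0,0,0],[-4.6,-28,0,0,0],[-5.8,-35,0,0,0],[-7,-42,0,0,0],[-7.7,-46,0,0,0],[-7.7,-46,0,0,0]]]';  python3 - <<'E'
from h import *
snap('scene','s2');a=load('s2')['pixels'][170:320,210:390,::-1];cv2.imwrite('pics/s2c.png',cv2.resize(a,None,fx=4,fy=4,interpolation=2))
E
```

```text
t: 3.55
tool_pos: [0.5421, 0.1053, 0.0521]
eef_rot: [-0.001, 0.996, -0.084, 0.001]
wrist_force: [0.4, 5.3, 3.9]
opening: 0.0002
gripper_force: 3.0
t: 4.35
tool_pos: [0.533, 0.0506, 0.0523]
eef_rot: [-0.001, 0.996, -0.084, 0.001]
wrist_force: [0.6, 7.5, 6.9]
opening: 0.0007
gripper_force: 4.1
t: 5.15
tool_pos: [0.5238, 0.0034, 0.0509]
eef_rot: [0.0, 0.996, -0.084, -0.001]
wrist_force: [-0.4, 0.5, -0.3]
opening: 0.0001
gripper_force: 0.0
```

View pics/s2c.png

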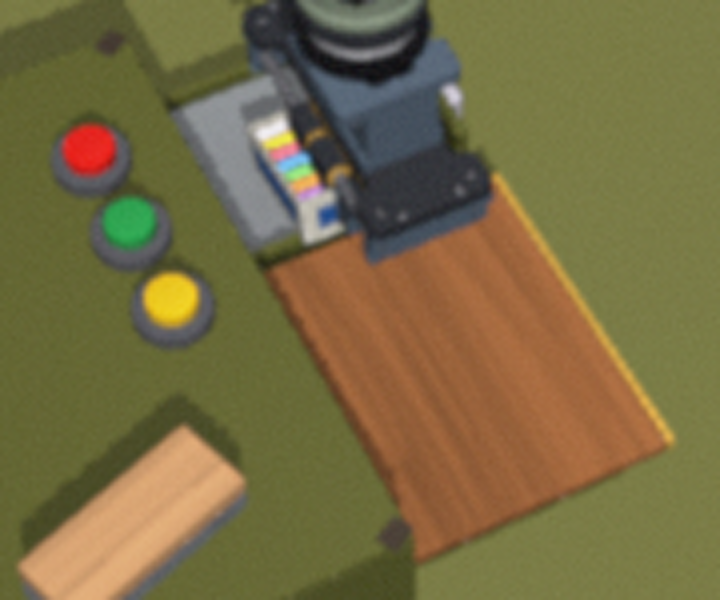

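The tin has moved into the drawer and is probably still tilted on the rim. I'll push 30 mm further, then lift clear.

```bash
python3 -m crank '[[[-1,-6,0,0,0],[-2,-12,0,0,0],[-3,-18,0,0,0],[-4,-24,0,0,0],[-5,-30,0,0,0],[-5,-30,0,0,0]]]'; python3 -m crank '[[[0,5,0,0,0],[0,5,40,0,0],[-30,5,80,0,0],[-80,5,80,0,0],[-130,5,80,0,0],[-180,0,80,0,0],[-180,0,80,0,0]]]'
python3 - <<'E'
from h import *
snap('top','t3');a=load('t3')['pixels'][170:320,255:425,::-1];b=snap('scene','s3')['pixels'][150:300,210:390,::-1]
cv2.imwrite('pics/s3c.png',np.hstack([cv2.resize(a,(400,350),interpolation=2),cv2.resize(b,(400,350),interpolation=2)]))
E
```

```text
t: 5.8
tool_pos: [0.5192, -0.0266, 0.0512]
eef_rot: [0.0, 0.996, -0.084, -0.0]
wrist_force: [-0.1, -0.3, 0.2]
opening: 0.0004
gripper_force: 0.0
t: 6.5
tool_pos: [0.3316, -0.0252, 0.1302]
eef_rot: [0.0, 0.996, -0.084, -0.003]
wrist_force: [0.8, 0.1, 0.2]
opening: 0.0003
gripper_force: 0.0
```

View pics/s3c.png

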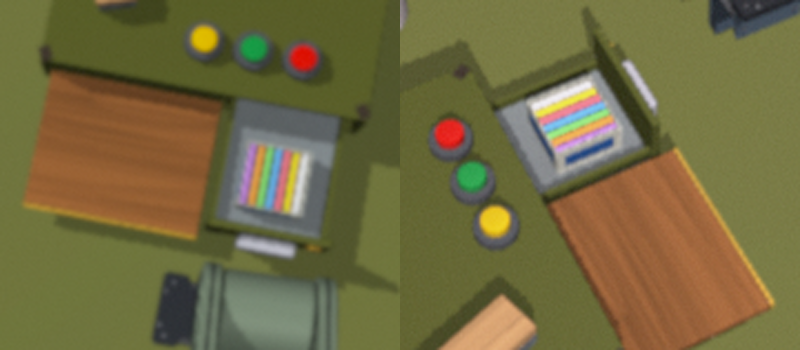

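The tin sits in the drawer, with its rim corners at about (247,145), (313,153), (304,216) and (237,207) in the left panel. I'll check the numbers.

Run:
```python
from h import *
d=load('t3');s=load('s3')
ex=np.array([.9863,-.165]);ey=np.array([.165,.9863]);o=np.array([.608,.0163])
c=lambda p:np.array([(p[:2]-o)@ex,(p[:2]-o)@ey]).round(4)
for z,L in ((.061,[(247,145),(313,153),(304,216),(237,207)]),(.063,[(237,248),(294,257)])):
    print([c(ray(d,255+u/2.353,170+v/2.333,z)).tolist() for u,v in L])
for z,L in ((.061,[(529,98),(602,73),(620,137),(555,165)]),):
    print([c(ray(s,210+(u-400)/2.222,150+v/2.333,z)).tolist() for u,v in L])
```

```text
[[-0.0483, -0.067], [-0.0424, -0.1473], [-0.1205, -0.1501], [-0.1255, -0.0691]]
[[-0.1744, -0.078], [-0.1718, -0.1468]]
[[-0.0468, -0.1488], [-0.1355, -0.1422], [-0.1144, -0.0548], [-0.0349, -0.0547]]
```

The tin lies flat (rim sides measure 80 mm at z=61 mm), in the drawer frame at about (-39,+2) mm. Next I'll go in front of the pull.

```bash
python3 -m crank '[[[40,-33,0,0,0],[40,-33,-30,0,0],[40,-33,-60,0,0],[40,-33,-82,0,0],[40,-33,-82,0,0],[40,-33,-82,0,0]]]'
```

```text
t: 7.2
tool_pos: [0.381, -0.0588, 0.0494]
eef_rot: [0.0, 0.997, -0.084, 0.0]
wrist_force: [0.3, 0.3, -0.1]
opening: 0.0008
gripper_force: 0.0
```

```bash
python3 -m crank '[[[9.9,-1.6,0,0,0],[19.7,-3.3,0,0,0],[29.6,-5,0,0,0],[37.5,-6.3,0,0,0],[45.4,-7.6,0,0,0],[53.3,-8.9,0,0,0],[61.2,-10.2,0,0,0],[69,-11.6,0,0,0]]]'; python3 -m crank '[[[8,-1.3,0,0,0],[16,-2.6,0,0,0],[24,-4,0,0,0],[32,-5.3,0,0,0],[40,-6.7,0,0,0],[48,-8,0,0,0],[56,-9.4,0,0,0],[64,-10.7,0,0,0]]]'; python3 -m crank '[[[6,-1,0,0,0],[12,-2,0,0,0],[18,-3,0,0,0],[23,-3.9,0,0,0],[28,-4.7,0,0,0],[32,-5.4,0,0,0],[35,-5.9,0,0,0],[37,-6.2,0,0,0]]]'
```

```text
t: 8.0
tool_pos: [0.449, -0.0703, 0.0492]
eef_rot: [-0.0, 0.996, -0.084, -0.0]
wrist_force: [-3.0, 1.7, 1.2]
opening: 0.0003
gripper_force: 1.2
t: 8.8
tool_pos: [0.513, -0.081, 0.0491]
eef_rot: [-0.0, 0.996, -0.084, -0.0]
wrist_force: [-2.3, 2.1, -0.0]
opening: 0.0007
gripper_force: 1.2
t: 9.6
tool_pos: [0.5475, -0.0869, 0.0492]
eef_rot: [-0.0, 0.996, -0.084, -0.003]
wrist_force: [-8.5, 2.5, 6.8]
opening: 0.0001
gripper_force: 4.7
```

```bash
python3 -m crank '[[[1,-0.2,0,0,0],[2,-0.3,0,0,0],[3,-0.5,0,0,0],[3,-0.5,0,0,0]]]';python3 -m crank '[[[2,-0.3,0,0,0],[4,-0.6,0,0,0],[4,-0.6,0,0,0]]]'
python3 - <<'E'
from h import *
a=snap('top','t4')['pixels'][170:320,255:425,::-1];b=snap('scene','s4')['pixels'][150:300,210:390,::-1]
cv2.imwrite('pics/s4c.png',np.hstack([cv2.resize(a,(400,350),interpolation=2),cv2.resize(b,(400,350),interpolation=2)]))
E
```

```text
t: 10.0
tool_pos: [0.5474, -0.0869, 0.0492]
eef_rot: [-0.0, 0.996, -0.084, -0.005]
wrist_force: [-12.1, 2.7, 10.7]
opening: 0.0004
gripper_force: 6.4
t: 10.3
tool_pos: [0.5474, -0.0869, 0.0493]
eef_rot: [-0.001, 0.996, -0.084, -0.01]
wrist_force: [-20.7, 4.1, 17.8]
opening: 0.0005
gripper_force: 10.8
```

View pics/s4c.png

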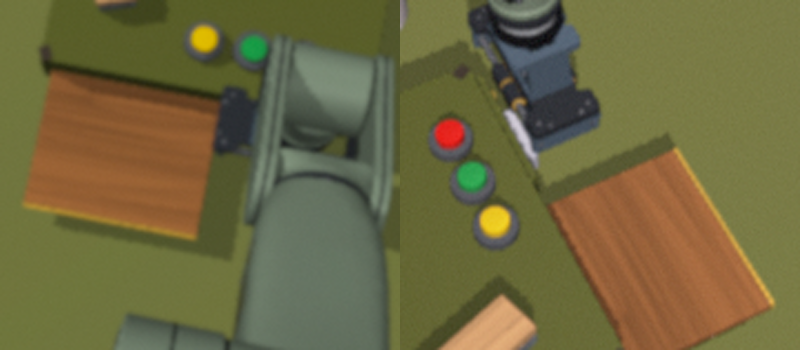

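The drawer is against its hard stop: force rises with no further motion, and both views show the front flush. I'll back off, rise and go over green.

```bash
python3 -m crank '[[[-25,4,0,0,0],[-25,4,0,0,0],[-25,4,50,0,0],[-25,4,95,0,0],[0,4,95,0,0],[50,30,95,0,0],[103,44,95,0,0],[103,44,95,0,0]]]'; python3 -m crank '[[[0,0,0,0,0],[0,0,0,0,0]]]'
```

```text
t: 11.2
tool_pos: [0.6655, -0.0432, 0.1442]
eef_rot: [-0.0, 0.997, -0.083, 0.003]
wrist_force: [-0.4, 0.5, 0.1]
opening: 0.0008
gripper_force: 0.0
t: 11.4
tool_pos: [0.6588, -0.0448, 0.1438]
eef_rot: [0.0, 0.996, -0.084, -0.001]
wrist_force: [-0.5, -0.4, 0.2]
opening: 0.0004
gripper_force: 0.0
```

```bash
python3 -m crank '[[[1,1,-20,0,0],[1,1,-30,0,0],[1,1,-34,0,0],[1,1,-37,0,0],[1,1,-40,0,0],[1,1,-42,0,0],[1,1,-44,0,0],[1,1,-44,0,0]]]'
```

```text
t: 12.2
tool_pos: [0.6595, -0.0438, 0.106]
eef_rot: [0.0, 0.996, -0.084, 0.001]
wrist_force: [-10.8, 0.8, 24.4]
opening: 0.0006
gripper_force: 12.6
```

Green is bottomed at 24 N against its 5 N spring. I'll release it and go to red.

```bash
python3 -m crank '[[[0,0,20,0,0],[0,0,44,0,0],[-5,-30,44,0,0],[-9.5,-59,44,0,0],[-9.5,-59,44,0,0],[-9.5,-59,44,0,0]]]'; python3 -m crank '[[[0,0,-20,0,0],[0,0,-30,0,0],[0,0,-34,0,0],[0,0,-37,0,0],[0,0,-40,0,0],[0,0,-42,0,0],[0,0,-43,0,0],[0,0,-43,0,0]]]'; python3 -m crank '[[[0,0,20,0,0],[0,0,60,0,0],[-50,0,100,0,0],[-100,0,110,0,0],[-150,0,110,0,0],[-200,-50,110,0,0],[-250,-90,110,0,0],[-250,-90,110,0,0]]]'
python3 - <<'E'
from h import *
a=snap('top','t5')['pixels'][170:320,255:425,::-1];b=snap('scene','s5')['pixels'][150:300,210:390,::-1]
cv2.imwrite('pics/s5c.png',np.hstack([cv2.resize(a,(400,350),interpolation=2),cv2.resize(b,(400,350),interpolation=2)]))
E
```

```text
t: 12.8
tool_pos: [0.6512, -0.1026, 0.1445]
eef_rot: [-0.0, 0.996, -0.085, 0.001]
wrist_force: [-0.2, -0.4, -0.5]
opening: 0.0006
gripper_force: 0.0
t: 13.6
tool_pos: [0.6506, -0.1012, 0.1061]
eef_rot: [-0.001, 0.996, -0.084, 0.001]
wrist_force: [-8.7, 3.8, 20.8]
opening: 0.0005
gripper_force: 10.6
t: 14.4
tool_pos: [0.3995, -0.1932, 0.2119]
eef_rot: [0.001, 0.997, -0.083, 0.001]
wrist_force: [0.6, 0.1, 0.6]
opening: 0.0004
gripper_force: 0.0
```

View pics/s5c.png

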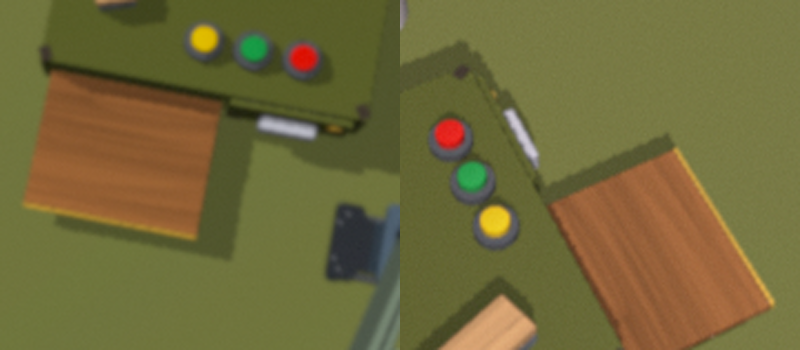

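The drawer is shut with the pull at (288,128), all the buttons are up, and the robot is clear.

```bash
python3 -c "
from cell import ctrl
print(ctrl.close_job())"
```

```text
the job is handed in; nothing more can be done
None
```

I handed the job in at about 14.5 s: I slid the tin flat into the drawer, pushed the drawer gently shut, then pressed and released green and red in that order, without touching yellow; the judge returned no verdict.

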